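# Close up the food processor's feed tube and hold the pusher down

## Task

Get the food processor ready to slice: drop the small round pusher all the way into the round hole of the large pusher, so that the hole is closed, then put the large pusher with the small one in it down the feed tube in the lid. Press it fully home, collar down on the tube's rim, so that it pushes in the sprung safety pin beside the tube, and finish like that, still gripping the large pusher and holding it down (the machine runs only while it is held). Leave the glass, the mug and the white china spoon rest where they stand.

Things in the scene. Friction and masses are not known exactly. Their poses are not given: they have to be found in the camera images.
- processor: compact white food processor, fixed to the worktop; 158 mm across at the base, 200 mm high to the rim of its feed tube. Origin at the centre of its underside, z up. The feed tube rises from the flat lid (lid top 150 mm up), its long side along the processor's y. The bowl's handle sticks out to 109 mm in +y, 75 to 138 mm up. A dial is on the front (-x).
- tube_mouth (a point): centre of the feed tube's opening, at rim height (12 mm in +y from the processor's axis, 200 mm up); axes as the processor's. A rectangular slot with rounded corners, 36 mm (x) by 62 mm (y), 50 mm deep, 2 mm wider both ways than the large pusher; its top 8 mm flare out by 2.5 mm on each side. Rim 47 by 73 mm over all.
- safety_pin (a joint): sprung steel pin, 7 mm thick, that stands up beside the +y end of the feed tube, 41.5 mm from the tube's centre. Value: how far it is pressed down, in m; 0 = up, its top 7 mm above the tube's rim; 0.007 = level with the rim (collar home on the rim). Pushing back: about 2.4 N at the start, 6.6 N at 7 mm.
- pin_top (a point): centre of the top of the safety pin; moves down with it
- large_pusher: white plastic pusher standing upright on the worktop, 85 mm tall, 130 g. Origin at the centre of its foot, z up, long side along its y. Body 34 mm (x) by 60 mm (y) all the way up; round it, 44 to 49 mm above the foot, an oval collar 51 (x) by 97 mm (y). The 44 mm below the collar fit the feed tube; the collar reaches over the safety pin either way round.
- large_top (a point): centre of the large pusher's top, 85 mm above its foot: mouth of the round hole, 26 mm diameter, that runs down its axis right through. The 36 mm of body above the collar are its grip: pinch them across the 34 mm (x).
- small_pusher: small round white plastic pusher standing upright on the worktop, 110 mm tall, 60 g. Origin at the centre of its foot, z up. Shank 24 mm diameter, 84 mm long, chamfered foot; then a flange 31 mm diameter, 5 mm thick; then a knob. Fully in, its flange lies on the large pusher's top, its foot is 1 mm above the large one's foot, and it stands 26 mm above the large one's top.
- small_top (a point): centre of the top of the small pusher, 110 mm above its foot: top of its round knob, about 22 mm diameter and 21 mm high, to grip it by
- tumbler: empty drinking glass, 80 mm diameter, 91 mm tall, standing behind the work; to be left alone. Origin at the centre of its foot
- striped_mug: white mug with pale bands, 84 by 117 by 95 mm; to be left alone. Origin at the centre of its underside
- spoon_rest: small shallow white china dish (spoon rest), 65 by 134 mm, 15 mm high, lying empty; to be left alone. Origin at the centre of its underside
There are look-alikes about, which are no part of the job. Several things have the shape of the small_pusher; the one meant has the colours described above.

How it is judged:
On the way, in this order (a step that is already met when the one before it is completed fails the run):
1. the small pusher is all the way down in the large one's hole (distance between small_pusher and large_pusher below 0.005 m and angle between the z axis of small_pusher and the z axis of large_pusher, either way round below 0.1 rad), for 0.2 s.
2. the large pusher, with the small one in it, has entered the narrow part of the feed tube (z of large_pusher in the frame of tube_mouth below -0.015 m and horizontal distance between large_pusher and tube_mouth below 0.006 m and distance between small_pusher and large_pusher below 0.008 m), for 0.05 s.
At the end, for the whole second after the job is handed in: Large pusher upright in the feed tube, collar within 2.5 mm of the rim, safety pin pressed down more than 5.5 mm (of 7); small pusher home in its hole (feet within 5 mm of each other); the gripper still holds the large pusher (over 3 N on it); nothing moves (all of step 1 and value of joint safety_pin above 0.0055 m and z of large_pusher in the frame of tube_mouth below -0.0415 m and horizontal distance between large_pusher and tube_mouth below 0.004 m and angle between the z axis of large_pusher and the z axis of processor, either way round below 0.07 rad and contact force between the fingers and large_pusher above 3 N and linear speed of large_pusher below 0.02 m/s); the arm keeps its last pose, push and grip.
It fails at once if the glass is pushed about or knocked over (distance of tumbler from where it was at the start of the episode above 0.02 m or angle between tumbler's own z axis and vertical above 0.4 rad).
It fails at once if the mug is pushed about or knocked over (distance of striped_mug from where it was at the start of the episode above 0.02 m or angle between striped_mug's own z axis and vertical above 0.4 rad).
It fails at once if the spoon rest is pushed about or knocked over (distance of spoon_rest from where it was at the start of the episode above 0.02 m or angle between spoon_rest's own z axis and vertical above 0.4 rad).
It also fails if it takes over 67 s, if anything falls off the work surface, if the arm or the gripper's body presses on something with over 40 N, if the wrist force passes 120 N, or if a joint passes its speed limit or range.

## Robot

A 6-joint arm with a two-finger parallel gripper is mounted at the origin on a cart in front of the work surface, level with it; the furniture and walls round the work are solid. World frame = base frame: x ahead of the robot, y to its left, z up, the work surface at z = 0. Lengths are in m, angles in rad, forces in N, time in s.
With the tool pointing down it reaches from about 0.25 to 0.85 m from the base axis. Payload 12.5 kg.
Tool frame: the origin (TCP) lies at the very end of the fingers, on their centre line; the grasp point (between the pads) lies 19 mm behind it; z points along the fingers, y is the line along which they close (so a half turn about z gives the same grasp; the last joint's range is limited). The gripper opens to 93 mm and grips with 3 to 60 N. Pads are 15 mm wide; open, the fingers measure 128 mm over their backs; the gripper's body (75 mm by 188 mm) begins 65 mm behind the grasp point.
Start: joints at [1.245, 0.351, 1.652, -0, 1.139, -0.085], TCP at [0.131, 0.534, 0.219] pointing down, gripper open.
Joint ranges: [-2.75, 2.75], [-0.79, 2.1], [0.01, 2.65], [-1.57, 4.71], [0.07, 3.14], [-2.87, 2.87]. Speed limits (rad/s): [2.22, 2.22, 2.79, 3.14, 3.14, 3.14].

## Interface

Orientations are given as [roll, pitch, yaw] about the fixed x, y, z axes, in that order (R = Rz(yaw) Ry(pitch) Rx(roll)).
In Python, from rig import env gives the robot as it stands. Calls block until the motion is done:
- env.reach(position, orientation): joint-space move of the TCP to a pose.
- env.move_linear(position, rotation=None, vel=0.15, guard=None): straight line of the TCP; rotation=None keeps the orientation; vel is the mean speed in m/s. With guard (N) it stops when the force on the tool has changed by that much, and returns True; else False.
- env.set_joints(angles): joint-space move.
- env.grip(opening, newtons=None): opening from 0.0 (shut) to 1.0 (fully open); newtons is the grip in N (None keeps the last); returns when the fingers have stopped.
- env.hold(seconds).
- env.inverse_kinematics(position, orientation): joint angles nearest the present ones, or None.
- env.sense(): the state.
- env.grab_frame(name): name is "side" or "top"; returns a dict with "color" (384x512x3 uint8, red, green, blue), "fov_y" (degrees; the focal length in pixels is half the picture's height over the tangent of half this angle, whatever the lens; pixels are square), "cx", "cy" (the principal point, pixels), "R" (3x3) and "t" (3): a world point X has camera coordinates R X + t. Camera axes: x right, y down, z forward; pixel columns grow to the right and rows downward; lengths in m; the calibration is good to about 2 mm. A picture is of the moment at which its call begins. There is no depth.
A pose or a line that the arm cannot do raises env.IKError and nothing moves.
- env.hand_in(): hands the job in; it is judged then, once.
The state is a dict: "time_s": time; "joint_positions": joint angles; "qvel": joint speeds; "joint_torque": joint torques, N m; "eef_pos": TCP position; "eef_rot": TCP orientation; "ft_force": force on the tool from outside, world axes, zero at the start; "torque": the same for the moment, N m; "gripper_width": opening from 0.0 (shut) to 1.0 (fully open); "grip_force": force on a finger pad.
Only numpy, scipy, OpenCV 4.12 (cv2) and the standard library are available. Lean on these libraries where they do the work, as an engineer would, in place of code of your own. Each camera call takes 0.05 s, during which the arm holds its last target. There are 200 camera calls.

## Working session

There is one attempt and no reset: what is moved stays moved. The work goes in short steps, each a Python script; the robot and the scene stay as the last script left them, time stands still between calls to the robot, and variables do not carry over. Pictures are saved under pics/ and viewed, at most 10 in all, crops included, and the job is handed in when it is done.

```bash
mkdir -p pics; ls; python3 - <<'E'
from rig import env
import cv2,numpy as np
for n in ("side","top"):
    f=env.grab_frame(n); cv2.imwrite(f"pics/{n}0.png",cv2.resize(f["color"][:,:,::-1],(800,600),interpolation=cv2.INTER_CUBIC))
    cv2.imwrite(f"pics/raw_{n}0.png",f["color"][:,:,::-1])
    R,t=np.array(f["R"]),np.array(f["t"]);print(n,f["fov_y"],f["cx"],f["cy"],[k for k in f],-R.T@t,R[2])
s=env.sense();print(s)
E
```

```text
pics
side 47.5063398676026 257.21818475085405 182.44390811712697 ['color', 'fov_y', 'cx', 'cy', 'R', 't'] [ 0.25623204 -0.53346668  0.63881304] [ 0.36879792  0.77602706 -0.51163474]
top 54.16583745419382 255.6412146878349 191.36146257365309 ['color', 'fov_y', 'cx', 'cy', 'R', 't'] [0.49122665 0.19793833 1.04650865] [ 0.12587969  0.01102831 -0.99198421]
{'time_s': 0.1, 'joint_positions': array([ 1.24540247e+00,  3.51159781e-01,  1.65233464e+00, -1.87333002e-05,
        1.13910129e+00, -8.46005471e-02]), 'qvel': array([-0.00138197, -0.00181084, -0.00295582,  0.00169011, -0.00174317,
       -0.0015202 ]), 'joint_torque': array([ 1.20290330e-03, -4.98031390e+01, -2.85704291e+01,  6.99126511e-02,
        2.39164580e-02, -2.54906615e-05]), 'eef_pos': array([0.13104444, 0.53385286, 0.2181773 ]), 'eef_rot': array([-3.14059174e+00, -6.78126066e-05,  2.90080716e+00]), 'ft_force': array([ 0.46479867,  0.20205007, -0.88880612]), 'torque': array([ 0.0114657 ,  0.01690604, -0.01193043]), 'grip_force': 0.0, 'gripper_width': 1.0010043171044218}
```

View pics/side0.png

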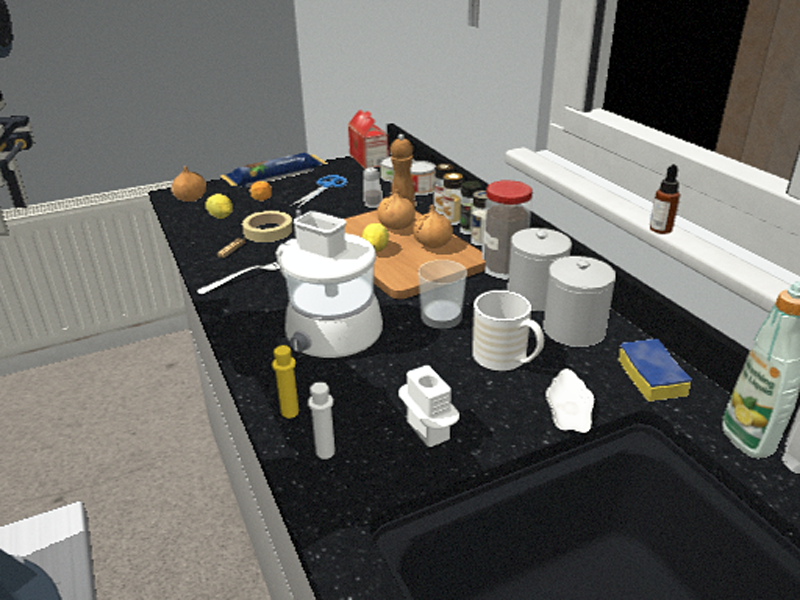

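View pics/top0.png

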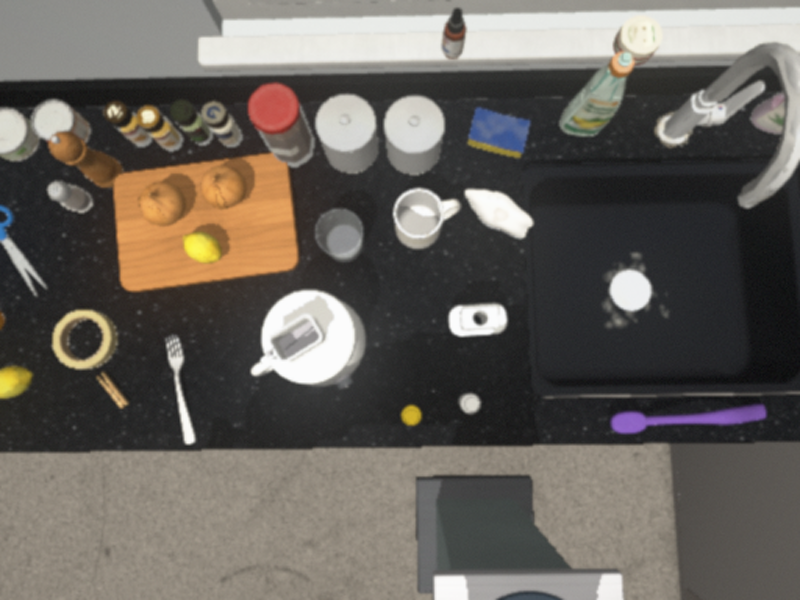

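The top view shows two objects shaped like the small pusher: white at (470,403) and yellow at (411,415). In the side view they are at (321,420) and (285,380). The white one fits the description. I'll confirm it in enlarged crops and use them for measuring.

```bash
python3 - <<'E'
import cv2,numpy as np
t=cv2.imread("pics/raw_top0.png");s=cv2.imread("pics/raw_side0.png")
a=cv2.resize(t[180:280,155:335],None,fx=4.4,fy=4.4,interpolation=cv2.INTER_CUBIC)
cv2.imwrite("pics/ctop.png",a)
b=cv2.resize(s[130:300,170:300],None,fx=3.5,fy=3.5,interpolation=cv2.INTER_CUBIC)
cv2.imwrite("pics/cside.png",b);print(a.shape,b.shape)
E
```

```text
(440, 792, 3) (595, 455, 3)
```

View pics/ctop.png

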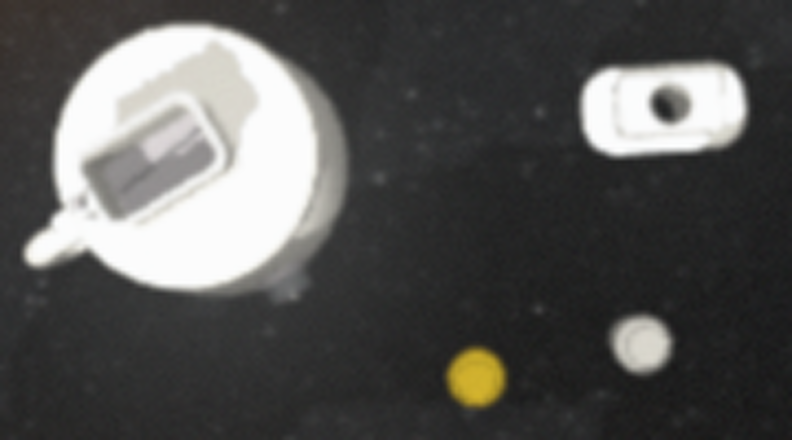

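View pics/cside.png

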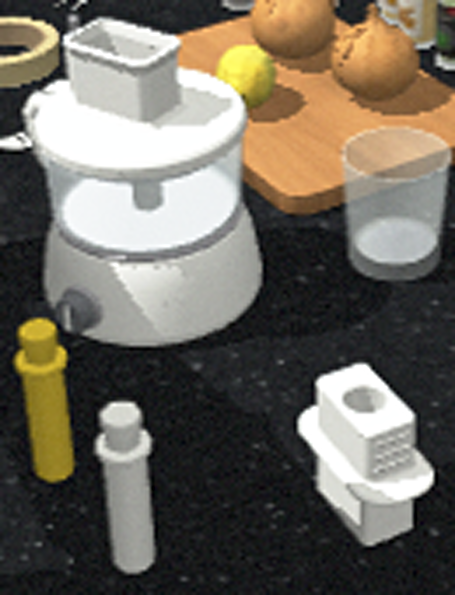

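The crops confirm two lookalikes: white at top-crop (643,343) and yellow at (476,377). The white one is the target. Next I'll triangulate the knob top, the hole and the tube mouth.

```bash
cat > h.py <<'E'
import numpy as np,cv2
from rig import env
def cam(n):
    f=env.grab_frame(n);R,t=np.array(f["R"]),np.array(f["t"]);F=192/np.tan(np.radians(f["fov_y"]/2))
    return dict(K=np.array([[F,0,f["cx"]],[0,F,f["cy"]],[0,0,1]]),R=R,t=t,img=f["color"][:,:,::-1].copy())
def proj(c,X):
    p=(np.atleast_2d(X)@c["R"].T+c["t"])@c["K"].T; return p[:,:2]/p[:,2:]
def tri(a,pa,b,pb):
    P=[c["K"]@np.c_[c["R"],c["t"]] for c in (a,b)]
    X=cv2.triangulatePoints(P[0],P[1],np.array(pa,float),np.array(pb,float)).ravel();X=X[:3]/X[3]
    return X,proj(a,X)[0]-pa,proj(b,X)[0]-pb
def onz(c,p,z):
    d=c["R"].T@np.linalg.inv(c["K"])@[p[0],p[1],1];o=-c["R"].T@c["t"];return o+d*(z-o[2])/d[2]
def crop(c,x0,y0,x1,y1,s):
    return cv2.resize(c["img"][y0:y1,x0:x1],None,fx=s,fy=s,interpolation=cv2.INTER_CUBIC)
def raw(p,x0,y0,s): return (np.array(p)+.5)/s-.5+[x0,y0]
E
python3 - <<'E'
from h import *
T=cam("top");S=cam("side")
rt=lambda *p:raw(p,155,180,4.4); rs=lambda *p:raw(p,170,130,3.5)
np.set_printoptions(precision=4,suppress=True)
for n,a,b,z in (("small",(643,343),(122,408),.11),("hole",(670,104),(364,400),.085),("yellow",(476,377),(39,327),.11),("mouth",(151.5,161),(120,41),.2),
  ("rimA",(78,163),(82,18),.2),("rimB",(188,90),(182,40),.2),("rimC",(230,165),(153,64),.2),("rimD",(110,225),(66,42),.2)):
    print(n,*tri(T,rt(*a),S,rs(*b)),"top@z",onz(T,rt(*a),z)[:2],"side@z",onz(S,rs(*b),z)[:2])
print("pin",onz(T,rt(82,200),.207))
for a,b in (((610,67),(725,62)),((605,155),(720,148)),((618,76),(715,73))):
    A,B=onz(T,rt(*a),.049),onz(T,rt(*b),.049);print("dir",np.degrees(np.arctan2(*(A-B)[1::-1])))
E
```

```text
small [0.4441 0.1004 0.1104] [-0.0122  0.0413] [ 0.0409 -0.0031] top@z [0.4442 0.1003] side@z [0.4442 0.1008]
hole [0.5806 0.0772 0.0828] [ 0.0412 -0.1095] [-0.1093  0.0177] top@z [0.5801 0.0776] side@z [0.5795 0.0748]
yellow [0.4266 0.1939 0.1097] [-0.0436  0.1612] [ 0.1474 -0.0069] top@z [0.427  0.1938] side@z [0.4262 0.1937]
mouth [0.5442 0.3589 0.1998] [-0.0827  0.2708] [ 0.2013 -0.0175] top@z [0.5448 0.3587] side@z [0.5436 0.3587]
rimA [0.5367 0.398  0.203 ] [-0.9741  3.3894] [ 2.439  -0.2218] top@z [0.5444 0.3966] side@z [0.5329 0.4059]
rimB [0.581  0.34   0.2004] [-0.0186  0.0565] [ 0.0425 -0.0047] top@z [0.5811 0.3401] side@z [0.5811 0.3408]
rimC [0.547  0.3167 0.2001] [ 0.713  -2.2185] [-1.7066  0.1435] top@z [0.5421 0.3183] side@z [0.5508 0.3158]
rimD [0.5126 0.3804 0.1969] [ 0.0106 -0.0372] [-0.0274  0.0017] top@z [0.5125 0.3798] side@z [0.5109 0.374 ]
pin [0.5252 0.3927 0.207 ]
dir 91.47292820957263
dir 92.49040173188226
dir 90.75269381871804
```

```bash
cat >> h.py <<'E'
P=np.pi
def down(deg): return [P,0,np.radians(deg)]
def op(mm,n=None): env.grip(mm/93,n)
def st(m=""):
    s=env.sense();print(m,"t",round(s["time_s"],2),"pos",np.round(s["eef_pos"],4),"yaw",np.round(np.degrees(s["eef_rot"]),1),"F",np.round(s["ft_force"],1),"w",round(s["gripper_width"]*93,1),"g",round(s["grip_force"],1),"q6",round(s["joint_positions"][5],2));return s
E
python3 - <<'E'
from h import *
img=cv2.imread("pics/raw_top0.png");T=cam("top");g=cv2.cvtColor(img,cv2.COLOR_BGR2GRAY)
s=cv2.resize(g[190:240,160:215],None,fx=8,fy=8,interpolation=cv2.INTER_CUBIC)
for th in (180,200,215):
    n,l,stt,c=cv2.connectedComponentsWithStats((s<th).astype(np.uint8))
    k=l[int((161/4.4-10)*8),int((140/4.4-5)*8)]
    r=cv2.minAreaRect(np.argwhere(l==k)[:,::-1].astype(np.float32))
    b=np.array([onz(T,raw(p,160,190,8),.2) for p in cv2.boxPoints(r)])[:,:2]
    e=[b[1]-b[0],b[2]-b[1]];L=max(e,key=np.linalg.norm)
    print(th,k,b.mean(0).round(4),[round(np.linalg.norm(v),4) for v in e],np.degrees(np.arctan2(L[1],L[0]))%180)
env.move_linear([.131,.534,.33],vel=.3);st()
env.reach([.5805,.0765,.20],down(1.5));op(74,5)
env.move_linear([.5805,.0765,.0555],vel=.15);st("atlarge")
op(40);st("pinch y");op(74)
env.move_linear([.5805,.0765,.125],vel=.3)
p=env.sense()["eef_pos"];st()
E
```

```text
180 3 [0.5436 0.36  ] [np.float64(0.0633), np.float64(0.0355)] 119.44831959225048
200 4 [0.5439 0.3603] [np.float64(0.0648), np.float64(0.0375)] 120.14422263479509
215 4 [0.544  0.3606] [np.float64(0.0664), np.float64(0.0391)] 120.44303320000992
 t 0.78 pos [0.131  0.5339 0.3303] yaw [180.    0.  166.2] F [-0.2  0.1  0.1] w 93.0 g 0.0 q6 -0.08
atlarge t 4.78 pos [0.581  0.0765 0.0564] yaw [-1.8e+02 -1.0e-01  1.5e+00] F [0.4 0.4 0. ] w 73.7 g 0.0 q6 1.6
pinch y t 5.17 pos [0.5808 0.0766 0.056 ] yaw [-1.8e+02 -1.0e-01  1.5e+00] F [-0.   0.9  2.8] w 60.4 g 5.0 q6 1.6
 t 6.04 pos [0.581  0.0765 0.1261] yaw [-1.8e+02 -1.0e-01  1.5e+00] F [-0.1  1.  -0.3] w 73.9 g 0.0 q6 1.6
```

```bash
python3 - <<'E'
from h import *
env.reach([.5805,.0765,.125],down(91.5));op(50,5)
env.move_linear([.5805,.0765,.0555],vel=.2)
op(20);st("pinch x");op(50)
env.move_linear([.5805,.0765,.2],vel=.3)
env.reach([.4442,.1005,.17],down(1.5));op(44,5)
env.move_linear([.4442,.1005,.0925],vel=.15)
op(10);st("small y");op(44)
env.move_linear([.4442,.1005,.13],vel=.3)
env.reach([.4442,.1005,.13],down(91.5))
env.move_linear([.4442,.1005,.0925],vel=.2)
op(10,5);st("small x");env.grip(10/93,25);st("grip")
env.move_linear([.4442,.1005,.24],vel=.2)
env.reach([.5805,.0765,.205],down(91.5));env.hold(.3);st("above")
T=cam("top");S=cam("side")
a=crop(T,275,180,335,235,7);b=crop(S,245,170,305,290,5);cv2.imwrite("pics/above.png",np.hstack([np.pad(x,((0,600-x.shape[0]),(0,0),(0,0))) for x in (a,b)]))
E
```

```text
pinch x t 8.97 pos [0.5808 0.0765 0.0564] yaw [180.   -0.   91.5] F [-2.   0.5  6.7] w 33.7 g 5.0 q6 0.03
small y t 13.11 pos [0.4445 0.1005 0.0928] yaw [180.   -0.    1.5] F [ 0.5 -1.8  3.3] w 21.4 g 5.0 q6 1.66
small x t 16.22 pos [0.4445 0.1006 0.093 ] yaw [180.   -0.   91.5] F [-0.8 -0.4  5.4] w 21.5 g 5.0 q6 0.09
grip t 16.43 pos [0.4444 0.1005 0.093 ] yaw [180.   -0.   91.5] F [-1.6 -0.1  7.2] w 21.4 g 25.0 q6 0.09
above t 18.25 pos [0.5801 0.0768 0.2056] yaw [180.   -0.   91.5] F [ 0.6  0.1 -0.1] w 20.8 g 24.9 q6 0.03
```

View pics/above.png

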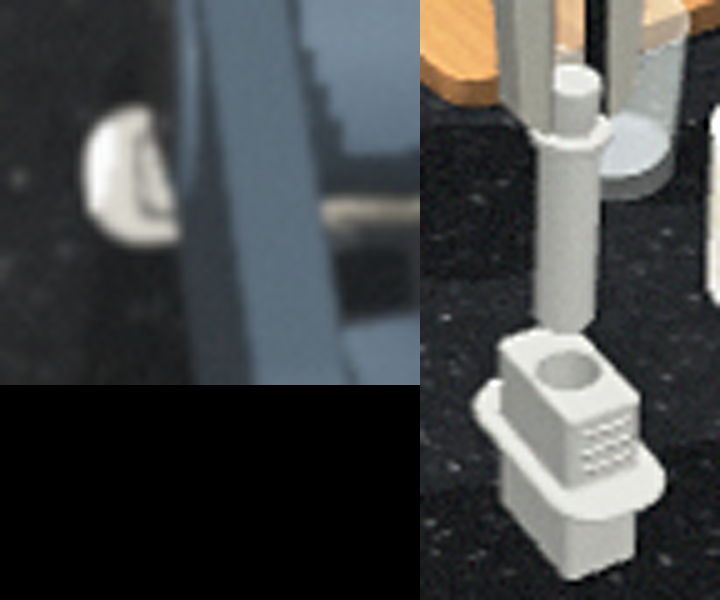

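The side view shows the small pusher held upright at (567,200), right above the hole at (570,370). I'll insert it with a force guard and, if it jams, search around the hole.

```bash
python3 - <<'E'
from h import *
x,y=.5807,.0766
env.move_linear([x,y,.181],vel=.2)
for dx,dy in [(0,0),(1,0),(-1,0),(0,1),(0,-1),(1,1),(-1,1),(1,-1),(-1,-1)]:
    X,Y=x+dx*.0012,y+dy*.0012
    env.move_linear([X,Y,.181],vel=.1)
    hit=env.move_linear([X,Y,.160],vel=.03,guard=5);s=st(f"{dx,dy,hit}")
    if not hit or s["eef_pos"][2]<.172: break
hit=env.move_linear([X,Y,.0935],vel=.05,guard=8);env.hold(.2);st(f"in {hit}")
S=cam("side");cv2.imwrite("pics/in.png",crop(S,235,170,315,300,4))
E
```

```text
(0, 0, False) t 19.72 pos [0.5807 0.0766 0.16  ] yaw [180.    0.   91.5] F [ 0.4  0.7 -1. ] w 20.7 g 24.9 q6 0.03
in True t 21.18 pos [0.5807 0.077  0.0944] yaw [-180.    -0.    91.5] F [-0.9  0.5  4.5] w 21.2 g 24.9 q6 0.03
```

View pics/in.png

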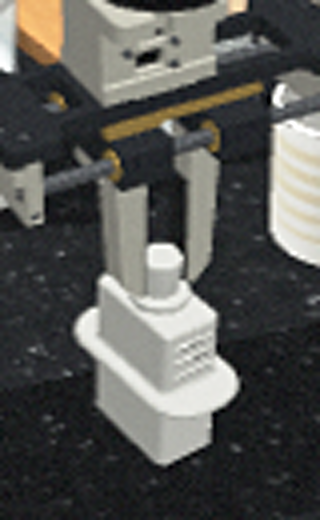

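The small pusher is in, with its flange on the large pusher's top at (162,300). Now I'll regrip on the large pusher, lift it and carry it above the tube.

```bash
python3 - <<'E'
from h import *
x,y=.5807,.0766
op(50,5);env.move_linear([x,y,.125],vel=.2)
env.move_linear([x,y,.0525],vel=.15)
env.grip(20/93,5);env.grip(20/93,50);s0=st("grip large")
env.move_linear([x,y,.30],vel=.25);st()
env.reach([.544,.36,.30],down(120));env.move_linear([.544,.36,.268],vel=.1);env.hold(.4);st("above tube")
T=cam("top");S=cam("side")
a=crop(T,150,175,240,255,4.2);b=crop(S,170,80,260,210,4.6);cv2.imwrite("pics/tube.png",np.hstack([np.pad(x,((0,600-x.shape[0]),(0,0),(0,0))) for x in (a,b)]))
E
```

```text
grip large t 23.45 pos [0.5808 0.0766 0.0528] yaw [-179.9   -0.    91.5] F [-1.9 -0.7  4. ] w 34.6 g 48.0 q6 0.03
 t 24.59 pos [0.5801 0.0766 0.2985] yaw [-179.7   -0.    91.5] F [ 0.4  0.4 -2.5] w 34.5 g 48.0 q6 0.03
above tube t 26.56 pos [0.544  0.3601 0.2683] yaw [180.   0. 120.] F [-0.  -0.2 -1.5] w 34.9 g 48.0 q6 -0.01
```

View pics/tube.png

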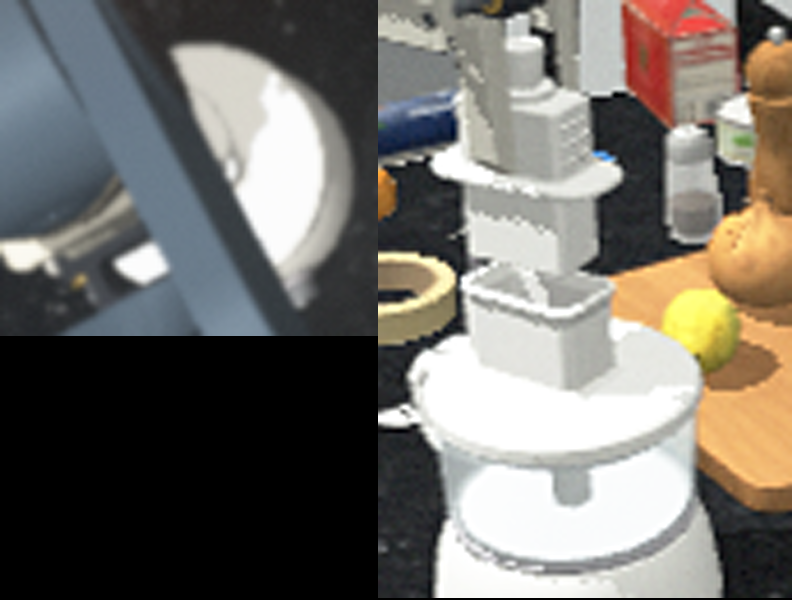

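The pusher assembly is upright and over the tube opening; in the side view its foot is at (530,240) and the rim at (540,290). I'll lower it with a guard.

```bash
python3 - <<'E'
from h import *
x,y=.544,.360;u=np.array([np.cos(P/6),np.sin(P/6)]);v=np.array([-u[1],u[0]])
env.move_linear([x,y,.254],vel=.1)
for a,b in [(0,0),(1,0),(-1,0),(0,1),(0,-1),(1,1),(-1,1),(1,-1),(-1,-1)]:
    X,Y=np.array([x,y])+(a*u+b*v)*.002
    env.move_linear([X,Y,.254],vel=.1)
    hit=env.move_linear([X,Y,.230],vel=.03,guard=10);s=st(f"{a,b,hit}")
    if not hit: break
if not hit:
    hit=env.move_linear([X,Y,.218],vel=.03,guard=12);s=st(f"deep {hit}")
print(X,Y,s["torque"].round(2))
E
```

```text
(0, 0, True) t 27.65 pos [0.5448 0.3606 0.2448] yaw [179.8  -0.  120. ] F [ 1.1  1.6 -1.8] w 34.4 g 47.9 q6 -0.01
(1, 0, True) t 28.37 pos [0.545  0.3607 0.2429] yaw [180.  -0. 120.] F [ 1.3  0.4 -1.8] w 34.1 g 49.0 q6 -0.01
(-1, 0, True) t 29.1 pos [0.5437 0.3597 0.2433] yaw [179.7  -0.  120. ] F [ 3.5  2.2 -3.6] w 33.8 g 49.6 q6 -0.01
(0, 1, True) t 29.8 pos [0.5439 0.3606 0.2443] yaw [1.797e+02 1.000e-01 1.199e+02] F [ 3.1 -1.  -2.6] w 33.9 g 49.6 q6 -0.01
(0, -1, False) t 31.0 pos [0.5448 0.3583 0.2297] yaw [1.798e+02 1.000e-01 1.200e+02] F [-2.2  1.7 -5.1] w 34.0 g 49.6 q6 -0.01
deep False t 31.55 pos [0.5448 0.3582 0.2174] yaw [1.798e+02 1.000e-01 1.200e+02] F [-0.7  4.6 -5.1] w 33.8 g 49.6 q6 -0.01
0.545 0.3582679491924311 [ 0.93  0.33 -0.01]
```

```bash
python3 - <<'E'
from h import *
X,Y=.545,.35827
env.grip(20/93,60)
s=st()
for z in (.212,.2095,.208,.2065,.205):
    hit=env.move_linear([X,Y,z],vel=.02,guard=22);env.hold(.2);s=st(f"{z} {hit}")
    if hit or s["ft_force"][2]>20: break
print(s["torque"].round(2))
S=cam("side");cv2.imwrite("pics/home.png",crop(S,165,100,265,200,5.9))
E
```

```text
t 31.77 pos [0.5448 0.3583 0.2177] yaw [1.798e+02 1.000e-01 1.200e+02] F [-1.5  4.  -6.1] w 33.9 g 59.5 q6 -0.01
0.212 False t 32.42 pos [0.5453 0.3585 0.2128] yaw [1.797e+02 1.000e-01 1.200e+02] F [-2.3  3.4  2.4] w 33.6 g 59.6 q6 -0.01
0.2095 False t 32.89 pos [0.5453 0.3585 0.2102] yaw [1.797e+02 1.000e-01 1.200e+02] F [-1.9  4.1  5.1] w 34.1 g 59.5 q6 -0.01
0.208 False t 33.34 pos [0.5453 0.3585 0.2088] yaw [1.797e+02 1.000e-01 1.200e+02] F [-3.2  4.9  3.9] w 33.9 g 59.6 q6 -0.01
0.2065 False t 33.79 pos [0.5453 0.3586 0.2085] yaw [1.796e+02 1.000e-01 1.200e+02] F [-5.6  2.4 13.7] w 33.9 g 59.6 q6 -0.01
0.205 False t 34.24 pos [0.5453 0.3586 0.2084] yaw [1.796e+02 1.000e-01 1.200e+02] F [-10.4   0.5  23.5] w 33.6 g 59.6 q6 -0.01
[ 0.08  2.13 -0.07]
```

View pics/home.png

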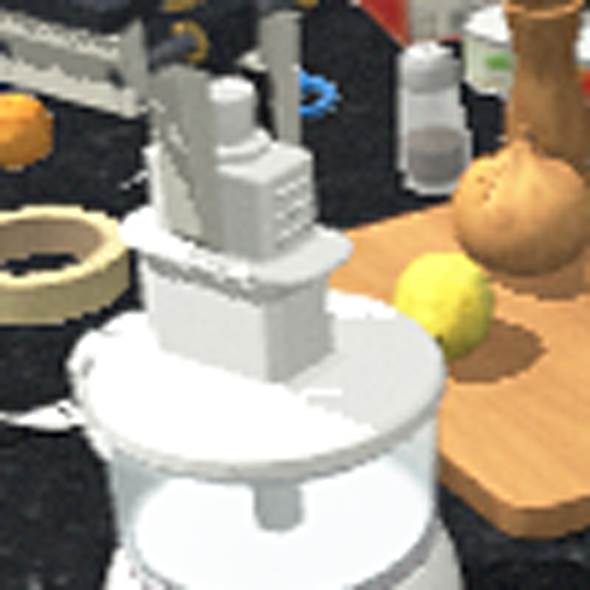

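The collar sits level on the rim at (240,260), and the small pusher's flange lies on the large one's top. The arm stopped hard at TCP z = 0.2085, which is the height expected with the collar home. I'm handing in.

```bash
python3 - <<'E'
from h import *
env.hold(.3);st();print(env.hand_in())
E
```

```text
t 34.59 pos [0.5453 0.3586 0.2084] yaw [1.796e+02 1.000e-01 1.200e+02] F [-10.8   0.8  24.2] w 33.6 g 59.6 q6 -0.01
the job is handed in; nothing more can be done
None
```

I handed the job in at 34.6 s; no pass/fail verdict came back. The small pusher is fully in the large one, which is pressed home in the feed tube with the collar on the rim, gripped at about 60 N and held down with about 24 N.

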